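Fetch the sample dish from behind the buffer bottles

ROBOT

A 6-joint arm with a two-finger parallel gripper is mounted at the origin on a cart in front of the work surface, level with it; the furniture and walls round the work are solid. World frame = base frame: x ahead of the robot, y to its left, z up, the work surface at z = 0. Lengths are in m, angles in rad, forces in N, time in s.
With the tool pointing down it reaches from about 0.225 to 0.875 m from the base axis. Payload 3.4 kg.
Tool frame: the origin (TCP) lies at the very end of the fingers, on their centre line; the grasp point (between the pads) lies 19 mm behind it; z points along the fingers, y is the line along which they close (so a half turn about z gives the same grasp; the last joint's range is limited). The gripper opens to 85 mm and grips with 20 to 120 N. Pads are 22 mm wide; open, the fingers measure 114 mm over their backs; the gripper's body (76 mm by 85 mm) begins 54 mm behind the grasp point. The pads swing forward as they close: fully open they stand 13 mm farther back than shut.
Start: joints at [1.217, 0.276, 1.505, -0, 1.361, -0.121], TCP at [0.133, 0.56, 0.231] pointing down, gripper open.
Joint ranges: [-2.89, 2.89], [-0.75, 2.08], [0.22, 2.7], [-1.18, 4.32], [0.11, 2.71], [-2.7, 2.7]. Speed limits (rad/s): [2.57, 2.57, 3.14, 3.14, 3.14, 3.14].

INTERFACE

Orientations are given as a unit quaternion [w, x, y, z].
In Python, from rig import manip, eyes gives the robot as it stands.
- The arm moves only by the tool servo_tool, never from a script. Its argument "series" is text: rows parted by semicolons, each of 7 numbers parted by spaces: the shift along the tool's x, y, z in m, then the turn, a rotation vector about the tool's x, y, z in degrees, then the closure, from 0 (fully open) to 1 (shut). In form: dx dy dz ax ay az fingers; .... A call has 1 to 5 rows; each row is the pose to reach, as a shift and turn from the pose commanded when the call began, along the tool's axes at that moment; what a row does not reach only later rows make up. A row lasts 1/10 s, in which the tool goes at most 50 mm and 8.59 degrees, less where a joint would pass 70% of its speed; a pose out of reach is approached as far as the arm can. A call with a gripper value outside its range is refused whole. The fingers move at their own pace and stop on an object; "squeeze" is the grip in N (left out, the last holds). Time passes only in rows, so rows that repeat a pose let the fingers close. It gives the time, the measured TCP pose, the force, the opening and the grip force at its end, in the units of the state.
- manip.get_state(): the state, without advancing time (a new reading comes with each control period).
- eyes.get_image(name): name is "scene" or "side" or "wrist"; returns the picture (400x640x3 uint8, red, green, blue); there is no depth.
- eyes.camera_info(name): a dict with "fx", "fy", "cx", "cy" (pixels), "eye" and "orientation" of the camera in the world. Camera axes: x right, y down, z forward; pixel columns grow to the right and rows downward; lengths in m; the calibration is good to about 2 mm. The wrist camera is an equidistant fisheye: a pixel r from the principal point sees the ray r / f radians off the axis. A picture is of the moment at which its call begins: read the wrist's pose just before it. camera_info takes no time and is no camera call; for the wrist camera it gives the pose at the moment of the call.
- manip.sign_off(): hands the job in; it is judged then, once.
The state is a dict: "clock": time; "qpos": joint angles; "qd": joint speeds; "effort": joint torques, N m; "position": TCP position; "ee_rot": TCP orientation; "contact_force": force on the tool from outside, world axes, zero at the start; "moment": the same for the moment, N m; "width": finger opening in m; "gripper_force": force on a finger pad.
Only numpy, scipy, OpenCV 4.12 (cv2) and the standard library are available. Lean on these libraries where they do the work, as an engineer would, in place of code of your own. Each camera call takes 0.05 s, during which the arm holds its last target. There are 200 camera calls.

TASK

Clear the three buffer bottles out of the way onto the grey side tray, standing upright, and leave the petri dish behind them where it is until all three are there. Then fetch the dish and lay it flat on the middle of the balance pan, and only after that put every bottle back, upright and fully on the disc of its cap's colour. Never tip a bottle or the dish over.

Things in the scene. Friction and masses are not known exactly. Their poses are not given: they have to be found in the camera images.
- red_bottle: small round white buffer bottle with a red screw cap and a red label band, 45 mm diameter, 88 mm tall, about 0.1 kg; straight body up to about 55 mm, then a shoulder and a 32 mm wide cap over the top 25 mm or so; grip it round the body; origin at the centre of its underside, z up; at the start it stands upright on the disc of its colour
- green_bottle: small round white buffer bottle with a green screw cap and a green label band, 45 mm diameter, 88 mm tall, about 0.1 kg; straight body up to about 55 mm, then a shoulder and a 32 mm wide cap over the top 25 mm or so; grip it round the body; origin at the centre of its underside, z up; at the start it stands upright on the disc of its colour
- blue_bottle: small round white buffer bottle with a blue screw cap and a blue label band, 45 mm diameter, 88 mm tall, about 0.1 kg; straight body up to about 55 mm, then a shoulder and a 32 mm wide cap over the top 25 mm or so; grip it round the body; origin at the centre of its underside, z up; at the start it stands upright on the disc of its colour
- red_disc: flat red disc fixed on the worktop, 72 mm diameter, 2 mm thick, the home of the bottle with the red cap; origin at the centre of its underside, on the worktop
- green_disc: flat green disc fixed on the worktop, 72 mm diameter, 2 mm thick, the home of the bottle with the green cap; origin at the centre of its underside, on the worktop
- blue_disc: flat blue disc fixed on the worktop, 72 mm diameter, 2 mm thick, the home of the bottle with the blue cap; origin at the centre of its underside, on the worktop
- dish: round clear lidded petri dish with a pink filling, 62 mm diameter, 18 mm high, 0.03 kg, lying flat on the worktop just behind the three bottles (about 85 mm from the axis of each); grip it across the rim from above; origin at the centre of its underside, z up. The bottles stand higher than a gripper's body would be round it
- tray: empty grey shallow rectangular tray, fixed, beside the bottles on the left or on the right, 280 mm long (its x axis) and 130 mm wide (its y axis), 14 mm high, walls 4 mm, inner floor 4 mm above the worktop; origin at the centre of its underside; room for the three bottles in a row along x at about 85 mm spacing
- pan (a point): centre of the top face of the round steel weighing pan, 100 mm diameter, level, 40 mm above the worktop and fixed, on a small white balance (200 x 140 mm, 30 mm high, dark display at its front, the side towards the robot) that stands on the other side from the tray; z up. The pan's middle is 30 mm behind the middle of the case, whose long side runs along the point's x axis

How it is judged:
By the outcome, as a careful person would: the job done as asked, in the order asked, and still so for the second after the job is handed in, with the robot touching nothing.
It also fails if it takes over 138 s, if anything falls off the work surface, if the arm or the gripper's body presses on something with over 40 N, if the wrist force passes 120 N, or if a joint passes its speed limit or range.

## Working session

There is one attempt and no reset: what is moved stays moved. The work goes in short steps, Python scripts to look and compute and a tool call to move; the robot and the scene stay as the last step left them, time stands still between calls to the robot, and variables do not carry over. Pictures are saved under pics/ and viewed, at most 14 in all, crops included, and the job is handed in when it is done.

Besides the shell and the picture viewer there is one more tool, called as name(argument=value, ...) on one line, values as JSON. servo_tool: Moves the arm, as the interface text tells. Its arguments: {"type":"object","properties":{"series":{"type":"string"},"squeeze":{"type":"number"}},"required":["series"]}

```bash
ls; mkdir -p pics; python3 - <<'E'
from rig import manip, eyes
import cv2
print(manip.get_state())
for n in ("scene","side"):
    print(eyes.camera_info(n)); cv2.imwrite(f"pics/{n}0.png",eyes.get_image(n)[:,:,::-1])
E
```

```text
pics
{'clock': 0.0, 'qpos': array([ 1.21697244e+00,  2.76582545e-01,  1.50614341e+00,  3.04801856e-05,
        1.36072283e+00, -1.20990911e-01]), 'qd': array([ 2.40003238e-03,  1.68206642e-03,  2.10206228e-03,  1.80129096e-04,
       -4.69634632e-04, -5.06865124e-05]), 'effort': array([-1.43624598e-03, -4.16774118e+01, -2.45797294e+01, -2.29840653e-04,
        1.10629937e-02,  3.55433247e-05]), 'position': array([0.13247292, 0.55897484, 0.23044273]), 'ee_rot': array([-2.32750289e-04,  1.16156823e-01,  9.93230452e-01, -8.98531339e-04]), 'contact_force': array([-0.16658633,  0.87695575, -0.20737785]), 'moment': array([0.0341188 , 0.03979787, 0.03054179]), 'gripper_force': 0.0, 'width': 0.0853110059080976}
{'fx': 473.7960220795786, 'fy': 473.7960220795786, 'cx': 314.94277262242366, 'cy': 198.79671001162316, 'eye': array([-0.18168238, -0.4327277 ,  0.77162198]), 'orientation': array([-0.359426  ,  0.78279976, -0.46141656,  0.2124435 ])}
{'fx': 425.25614850050124, 'fy': 425.25614850050124, 'cx': 322.01481417770896, 'cy': 198.80431982358206, 'eye': array([0.27929894, 0.85138684, 0.57181781]), 'orientation': array([ 0.08448657, -0.12962108,  0.85434651, -0.49613751])}
```

View pics/scene0.png

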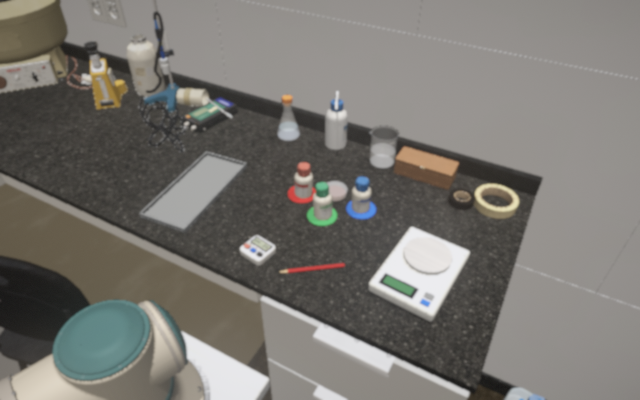

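View pics/side0.png

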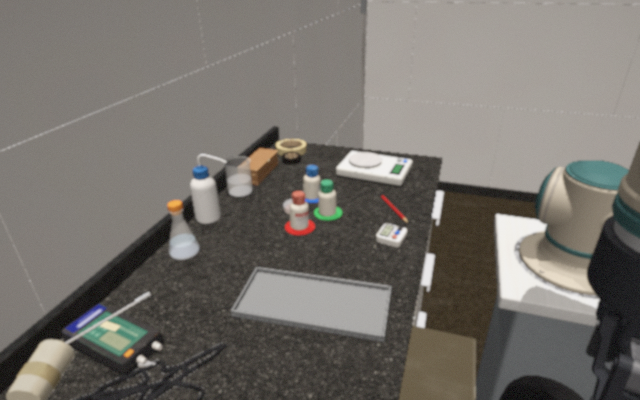

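Scene view: tray at (195,188), red/green/blue caps at about (304,168), (322,188), (362,184), the dish at (336,190) and the pan at (428,255). In the side view the bottles are at about x 300–327, y 170–225, the tray at (313,300) and the pan at (365,160).

```bash
cat > h.py <<'E'
import numpy as np, cv2
from scipy.spatial.transform import Rotation as R
from rig import manip, eyes
def rot(q): return R.from_quat([q[1],q[2],q[3],q[0]])
def rays(ci,uv,fish=False):
    d=(np.atleast_2d(uv).astype(float)-[ci['cx'],ci['cy']])/[ci['fx'],ci['fy']]
    if fish:
        r=np.linalg.norm(d,axis=1,keepdims=True)+1e-12
        v=np.hstack([d/r*np.sin(r),np.cos(r)])
    else: v=np.hstack([d,np.ones((len(d),1))])
    return rot(ci['orientation']).apply(v/np.linalg.norm(v,axis=1,keepdims=True))
def onplane(ci,uv,z,fish=False):
    d=rays(ci,uv,fish); e=np.array(ci['eye']); return (e+d*((z-e[2])/d[:,2:3]))[:,:2]
def tri(obs):  # list of (ci,uv,fish)
    A=np.zeros((3,3));b=np.zeros(3)
    for ci,uv,f in obs:
        d=rays(ci,uv,f)[0];P=np.eye(3)-np.outer(d,d);A+=P;b+=P@ci['eye']
    x=np.linalg.solve(A,b)
    gap=[np.linalg.norm((np.eye(3)-np.outer(rays(ci,uv,f)[0],rays(ci,uv,f)[0]))@(x-ci['eye'])) for ci,uv,f in obs]
    return x,max(gap)
def mask(im,name,smin=90):
    h=cv2.cvtColor(im,cv2.COLOR_RGB2HSV);H,S,V=[h[:,:,i].astype(int) for i in range(3)]
    m={'red':(H<9)|(H>172),'green':(H>50)&(H<85),'blue':(H>98)&(H<125)}[name]
    return (m&(S>smin)&(V>50)).astype(np.uint8)
def blobs(m,amin=20):
    n,l,s,c=cv2.connectedComponentsWithStats(m)
    return [(s[i,4],c[i].round(1),s[i,:4],l==i) for i in range(1,n) if s[i,4]>=amin]
E
python3 - <<'E'
from h import *
box={'scene':(270,150,390,235),'side':(270,155,355,240)}
for n in box:
    im=cv2.imread(f'pics/{n}0.png')[:,:,::-1].copy(); x0,y0,x1,y1=box[n]
    ci=eyes.camera_info(n)
    for c in ('red','green','blue'):
        m=np.zeros(im.shape[:2],np.uint8); m[y0:y1,x0:x1]=mask(im,c)[y0:y1,x0:x1]
        for a,cc,s,l in blobs(m,12):
            p=np.argwhere(l)[:,::-1]
            w=onplane(ci,p,.002).astype(np.float32)
            (cx,cy),r=cv2.minEnclosingCircle(w)
            print(n,c,a,cc,s,'disc',round(cx,3),round(cy,3),round(r,4),'z.076',onplane(ci,cc,.076).round(3))
    cv2.imwrite(f'pics/{n}0c.png',cv2.resize(im[y0-5:y1+5,x0-5:x1+5,::-1],None,fx=5,fy=5))
ci=eyes.camera_info('scene')
print('tray',onplane(ci,[[195,188],[208,153],[246,160],[183,226],[144,210]],.014).round(3).tolist())
print('pan',onplane(ci,[428,255],.04).round(3), onplane(eyes.camera_info('side'),[365,160],.04).round(3))
ci=eyes.camera_info('wrist');print(ci);cv2.imwrite('pics/w0.png',eyes.get_image('wrist')[:,:,::-1])
E
```

```text
scene red 154 [303.4 168.2] [297 162  14  14] disc 0.699 0.088 0.0301 z.076 [[0.614 0.039]]
scene red 260 [299.1 196. ] [287 185  29  19] disc 0.605 0.042 0.0409 z.076 [[ 0.519 -0.005]]
scene red 13 [302.3 185.5] [298 185   9   2] disc 0.633 0.055 0.0107 z.076 [[0.555 0.008]]
scene green 115 [321.4 188.5] [316 182  11  14] disc 0.647 0.007 0.0265 z.076 [[ 0.567 -0.037]]
scene green 242 [320.7 218.4] [307 208  30  18] disc 0.559 -0.042 0.0374 z.076 [[ 0.477 -0.083]]
scene blue 156 [361.8 182.8] [356 176  13  15] disc 0.718 -0.076 0.0295 z.076 [[ 0.631 -0.109]]
scene blue 302 [361.  211.5] [345 201  32  19] disc 0.626 -0.115 0.039 z.076 [[ 0.539 -0.15 ]]
side red 163 [297.9 196.7] [291 190  14  15] disc 0.663 -0.094 0.0405 z.076 [[0.612 0.028]]
side red 12 [298.6 214.5] [296 214   7   2] disc 0.626 -0.009 0.008 z.076 [[0.582 0.103]]
side red 303 [299.9 228.8] [284 219  32  18] disc 0.607 0.043 0.0418 z.076 [[0.559 0.156]]
side green 130 [326.5 185.2] [321 179  12  13] disc 0.608 -0.183 0.0379 z.076 [[ 0.564 -0.047]]
side green 199 [328.3 214.7] [313 207  30  14] disc 0.559 -0.04 0.0397 z.076 [[0.518 0.086]]
side blue 116 [311.6 169.9] [306 165  12  11] disc 0.68 -0.266 0.0373 z.076 [[ 0.629 -0.121]]
side blue 49 [311.7 200.9] [305 199  13   5] disc 0.619 -0.085 0.0176 z.076 [[0.574 0.038]]
tray [[0.481, 0.278], [0.618, 0.347], [0.642, 0.236], [0.36, 0.213], [0.357, 0.331]]
pan [[ 0.521 -0.314]] [[ 0.522 -0.3  ]]
{'fx': 309.70691628693146, 'fy': 309.70691628693146, 'cx': 323.72141493986004, 'cy': 199.7176289766619, 'eye': array([0.06511613, 0.57603656, 0.37425348]), 'orientation': array([0.10838166, 0.77708553, 0.61438198, 0.08322427])}
```

View pics/w0.png

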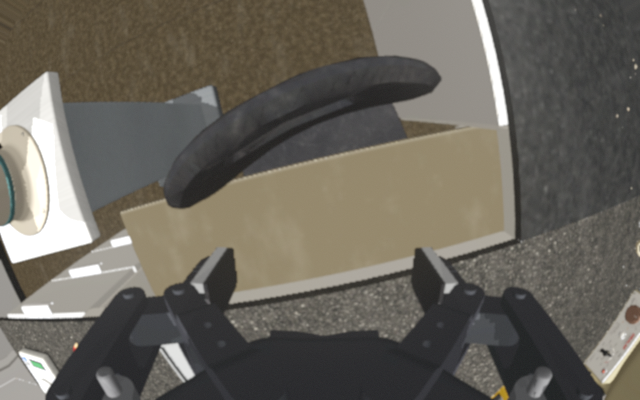

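The wrist view shows only the tray edge of the bench and the cart; the fingers fill the lower half. I'll go above the bottles so the wrist camera can see them.

servo_tool(series="-0.20 -0.134 -0.019 0 0 -13.4 0; -0.20 -0.134 -0.019 0 0 -13.4 0; -0.20 -0.134 -0.019 0 0 -13.4 0; -0.20 -0.134 -0.019 0 0 -13.4 0; -0.20 -0.134 -0.019 0 0 -13.4 0")

```text
clock: 0.65
position: [0.2974, 0.3811, 0.2504]
ee_rot: [0.0, -0.0, 1.0, -0.0]
contact_force: [1.0, 0.4, -0.3]
width: 0.0855
gripper_force: 0.0
```

servo_tool(series="-0.16 -0.17 -0.02 0 0 0 0; -0.16 -0.17 -0.02 0 0 0 0; -0.16 -0.17 -0.02 0 0 0 0; -0.16 -0.17 -0.02 0 0 0 0; -0.16 -0.17 -0.02 0 0 0 0")

```text
clock: 1.15
position: [0.4584, 0.2106, 0.2704]
ee_rot: [0.0, 0.001, 1.0, -0.0]
contact_force: [0.2, -0.2, 0.1]
width: 0.0854
gripper_force: 0.0
```

servo_tool(series="-0.16 -0.17 -0.02 0 0 0 0; -0.16 -0.17 -0.02 0 0 0 0; -0.16 -0.17 -0.02 0 0 0 0; -0.16 -0.17 -0.02 0 0 0 0; -0.16 -0.17 -0.02 0 0 0 0")

```text
clock: 1.65
position: [0.6187, 0.0404, 0.2899]
ee_rot: [0.0, 0.0, 1.0, -0.0]
contact_force: [-0.2, 0.1, -0.8]
width: 0.0853
gripper_force: 0.0
```

servo_tool(series="-0.04 -0.04 0 0 0 0 0; -0.04 -0.04 0 0 0 0 0; -0.04 -0.04 0 0 0 0 0")

```text
clock: 1.95
position: [0.6573, 0.0021, 0.2888]
ee_rot: [-0.001, 0.001, 1.0, 0.0]
contact_force: [-0.9, -0.2, 0.7]
width: 0.0855
gripper_force: 0.0
```

```bash
python3 - <<'E'
from h import *
import pickle
print(manip.get_state()['qd'].round(3))
ci=eyes.camera_info('wrist');im=eyes.get_image('wrist');print(ci, rot(ci['orientation']).as_matrix().round(3))
pickle.dump(ci,open('w1.pkl','wb'));cv2.imwrite('pics/w1.png',im[:,:,::-1])
E
```

```text
[ 0.037 -0.036  0.033  0.019  0.017  0.003]
{'fx': 309.70691628693146, 'fy': 309.70691628693146, 'cx': 323.72141493986004, 'cy': 199.7176289766619, 'eye': array([0.58828156, 0.00306892, 0.43266566]), 'orientation': array([0.09639544, 0.70111788, 0.70008102, 0.09501686])} [[ 0.002  0.963  0.268]
 [ 1.    -0.001 -0.002]
 [-0.002  0.268 -0.963]]
```

View pics/w1.png

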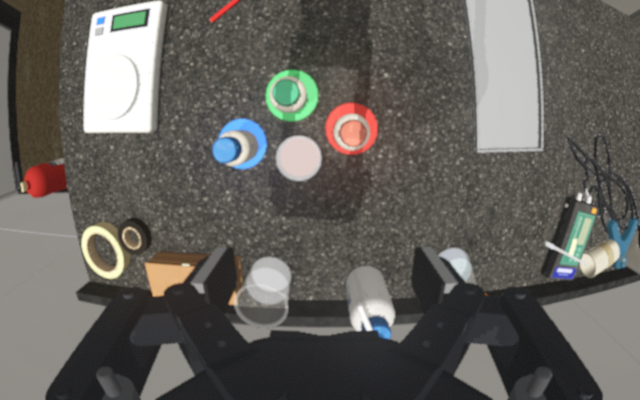

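The wrist view from above is clear: green disc (291,95), red (351,129), blue (241,144), dish (299,158), pan (120,85), tray with its far end at (510,150). I'll take a second view further back for heights and the near end of the tray.

servo_tool(series="0.11 0 0 0 0 0 0; 0.11 0 0 0 0 0 0; 0.11 0 0 0 0 0 0; 0.11 0 0 0 0 0 0")

```text
clock: 2.4
position: [0.5442, 0.0048, 0.2916]
ee_rot: [0.001, -0.001, 1.0, 0.0]
contact_force: [0.9, -0.2, 1.1]
width: 0.0852
gripper_force: 0.0
```

```bash
python3 - <<'E'
from h import *
import pickle
ci=eyes.camera_info('wrist');im=eyes.get_image('wrist')
pickle.dump(ci,open('w2.pkl','wb'));cv2.imwrite('pics/w2.png',im[:,:,::-1])
print(manip.get_state()['position'])
cis={}
for n in ('w1','w2'):
    ci=cis[n]=pickle.load(open(n+'.pkl','rb')); im=cv2.imread(f'pics/{n}.png')[:,:,::-1].copy()
    for c in ('red','green','blue'):
        m=mask(im,c); m[:, :200]=0; m[:, 440:]=0; m[260:]=0; m[:60 if n=='w1' else 100]=0
        for a,cc,s,l in blobs(m,60):
            (cx,cy),r=cv2.minEnclosingCircle(onplane(ci,np.argwhere(l)[:,::-1],.002,True).astype(np.float32))
            print(n,c,a,cc,s,'disc',round(cx,4),round(cy,4),round(r,4),'capc@.088',onplane(ci,cc,.088,True).round(4))
E
```

```text
[0.54628755 0.00444257 0.29153046]
w1 red 1275 [351.  125.3] [324 101  55  55] disc 0.6056 0.0405 0.0382 capc@.088 [[0.5989 0.0326]]
w1 red 533 [352.7 132.8] [340 120  26  26] disc 0.612 0.0425 0.0185 capc@.088 [[0.6073 0.0346]]
w1 green 1051 [295.5  95.7] [265  69  53  53] disc 0.5586 -0.0421 0.0373 capc@.088 [[ 0.5657 -0.0285]]
w1 green 499 [285.8  92.2] [273  80  26  25] disc 0.5552 -0.0499 0.0179 capc@.088 [[ 0.5615 -0.0392]]
w1 blue 1484 [239.3 143.2] [212 118  56  52] disc 0.6278 -0.1197 0.0426 capc@.088 [[ 0.6173 -0.0937]]
w2 red 1010 [348.4 197.5] [323 180  51  42] disc 0.6057 0.0404 0.0383 capc@.088 [[0.5699 0.0339]]
w2 red 576 [348.  225.7] [336 211  25  29] disc 0.637 0.0414 0.023 capc@.088 [[0.605  0.0343]]
w2 green 911 [294.  165.5] [266 149  51  48] disc 0.5589 -0.0422 0.0372 capc@.088 [[ 0.5323 -0.0288]]
w2 green 539 [285.4 189.3] [273 176  25  28] disc 0.5812 -0.0512 0.021 capc@.088 [[ 0.5603 -0.0394]]
w2 blue 838 [247.2 210. ] [221 194  48  46] disc 0.6253 -0.1149 0.0378 capc@.088 [[ 0.5858 -0.0868]]
w2 blue 505 [231.3 237. ] [218 224  27  27] disc 0.6581 -0.1393 0.024 capc@.088 [[ 0.6215 -0.1104]]
```

View pics/w2.png

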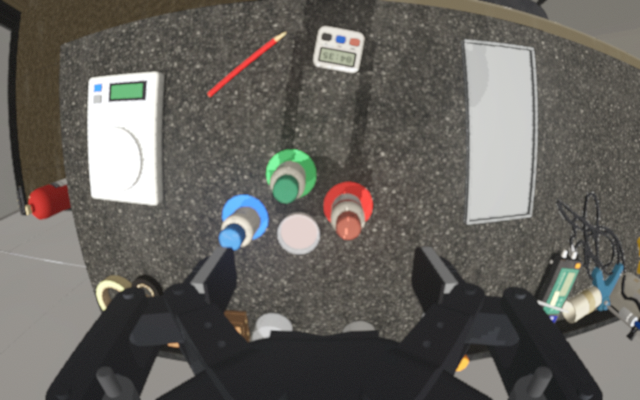

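Second view: calculator (339,50) and pencil (245,65) lie clear of the routes; the whole tray is seen (470–535, 40–220), with the dish at (299,234), balance (125,138) and pan (118,158). Next I'll work out the cap, dish, tray and pan coordinates.

```bash
cat > m.py <<'E'
from h import *
import pickle
cis={};o={}
for n in ('w1','w2'):
    ci=cis[n]=pickle.load(open(n+'.pkl','rb')); im=cv2.imread(f'pics/{n}.png')[:,:,::-1].copy()
    g=im.min(axis=2)
    # dish
    dc=(299,158) if n=='w1' else (299,234)
    m=np.zeros_like(g);m[dc[1]-30:dc[1]+30,dc[0]-30:dc[0]+30]=(g>125)[dc[1]-30:dc[1]+30,dc[0]-30:dc[0]+30]
    b=[x for x in blobs(m) if x[3][dc[1],dc[0]]][0]
    o[n]=b[1]; w=onplane(ci,np.argwhere(b[3])[:,::-1],.018,True).astype(np.float32)
    print(n,'dish',b[:2],b[2],cv2.minEnclosingCircle(w))
    # tray, balance
    for nm,pt,z,lo in (('tray',(505,100),.014,110),('case',(150,60) if n=='w1' else (150,90),.03,150)):
        m=cv2.morphologyEx((g>lo).astype(np.uint8),cv2.MORPH_CLOSE,np.ones((5,5)))
        b=[x for x in blobs(m) if x[3][pt[1],pt[0]]][0]
        w=onplane(ci,np.argwhere(b[3])[:,::-1],z,True).astype(np.float32)
        r=cv2.minAreaRect(w);print(n,nm,b[0],b[2],r,cv2.boxPoints(r).round(3).tolist())
    # pan edges
    p=im[60:220,70:180];e=cv2.Canny(cv2.GaussianBlur(p,(3,3),0),8,20)
    cv2.imwrite(f'pics/{n}pan.png',np.hstack([cv2.resize(p[:,:,::-1],None,fx=3,fy=3),cv2.cvtColor(cv2.resize(e,None,fx=3,fy=3),cv2.COLOR_GRAY2BGR)]))
print('dish tri',tri([(cis['w1'],o['w1'],1),(cis['w2'],o['w2'],1)]))
for c,a,b in (('red',(352.7,132.8),(348,225.7)),('green',(285.8,92.2),(285.4,189.3))):
    print(c,tri([(cis['w1'],a,1),(cis['w2'],b,1)]))
E
python3 m.py
```

```text
w1 dish (np.int32(1686), array([298.2, 157.7])) [275 135  47  46] ((0.6448506116867065, -0.03251204267144203), 0.031944215297698975)
w1 tray 10468 [464   0  82 158] ((0.5068132281303406, 0.27966490387916565), (0.25872090458869934, 0.14412637054920197), 5.206809997558594) [[0.3709999918937683, 0.3400000035762787], [0.38499999046325684, 0.19599999487400055], [0.6420000195503235, 0.2199999988079071], [0.6290000081062317, 0.3630000054836273]]
w1 case 8219 [ 83   0  80 133] ((0.4918385148048401, -0.3081202208995819), (0.14360976219177246, 0.20289763808250427), 85.02336120605469) [[0.38499999046325684, -0.3709999918937683], [0.5870000123977661, -0.3880000114440918], [0.5989999771118164, -0.24500000476837158], [0.3970000147819519, -0.2280000001192093]]
w2 dish (np.int32(1433), array([298.1, 233.7])) [277 213  43  42] ((0.6445238590240479, -0.033048104494810104), 0.03330276906490326)
w2 tray 12463 [462  38  83 191] ((0.4872927963733673, 0.28384092450141907), (0.29408326745033264, 0.15556228160858154), 8.610063552856445) [[0.33000001311302185, 0.33899998664855957], [0.3540000021457672, 0.1850000023841858], [0.6439999938011169, 0.2290000021457672], [0.6209999918937683, 0.382999986410141]]
w2 case 8231 [ 87  71  73 135] ((0.4934173822402954, -0.30830204486846924), (0.14448219537734985, 0.2007409781217575), 84.9586181640625) [[0.3869999945163727, -0.3709999918937683], [0.5870000123977661, -0.3889999985694885], [0.6000000238418579, -0.24500000476837158], [0.4000000059604645, -0.2280000001192093]]
dish tri (array([ 0.64524141, -0.03244488,  0.01466856]), np.float64(4.878199733046507e-05))
red (array([0.60763801, 0.03505117, 0.08089888]), np.float64(0.00017012859739390875))
green (array([ 0.56119563, -0.03975139,  0.08416164]), np.float64(0.00011033722735185014))
```

View pics/w2pan.png

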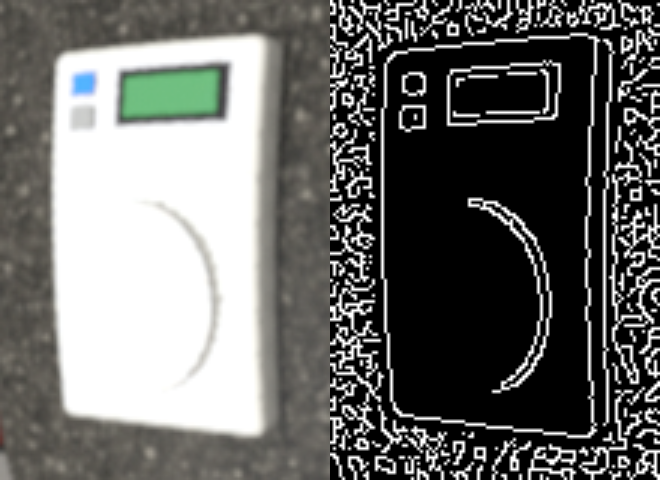

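The dish triangulates to (0.645,-0.032), about 85 mm behind all three bottles. Bottle axes are red (0.607,0.035), green (0.561,-0.040) and blue (0.624,-0.112), with cap tops around z 0.09. I'll pick red first and refine the tray and pan fits along the way.

servo_tool(series="-0.061 0.031 0.13 0 0 0 0; -0.061 0.031 0.13 0 0 0 0; -0.061 0.031 0.13 0 0 0 0; -0.061 0.031 0.13 0 0 0 0; -0.061 0.031 0.13 0 0 0 0")

```text
clock: 2.95
position: [0.6085, 0.0348, 0.1593]
ee_rot: [-0.001, -0.001, 1.0, 0.0]
contact_force: [0.4, 0.4, 0.6]
width: 0.0856
gripper_force: 0.0
```

```bash
python3 - <<'E'
from h import *
import pickle
from scipy.optimize import least_squares
for n in ('w1','w2'):
    ci=pickle.load(open(n+'.pkl','rb')); im=cv2.imread(f'pics/{n}.png')[:,:,::-1].copy(); g=im.min(axis=2)
    m=cv2.morphologyEx((g>120).astype(np.uint8),cv2.MORPH_OPEN,np.ones((7,7)))
    b=[x for x in blobs(m) if x[3][100,505]][0]; print(b[2])
    r=cv2.minAreaRect(onplane(ci,np.argwhere(b[3])[:,::-1],.014,True).astype(np.float32));print('tray',r)
    e=cv2.Canny(cv2.GaussianBlur(im,(3,3),0),8,20)
    # pan arc: edge pixels on right part of the pan
    uv=np.argwhere(e>0)[:,::-1]; w=onplane(ci,uv,.04,True)
    d=np.linalg.norm(w-[.521,-.312],axis=1); s=(d>.04)&(d<.06)&(w[:,0]>.465)
    u=uv[s];
    f=least_squares(lambda p:np.linalg.norm(w[s]-p[:2],axis=1)-.05,[.521,-.312],loss='soft_l1',f_scale=.001)
    print('pan',s.sum(),f.x,np.abs(f.fun).mean())
print(manip.get_state()['position'])
E
```

```text
[466   0  73 153]
tray ((0.5041468739509583, 0.2773488163948059), (0.24956905841827393, 0.1216263622045517), 4.5124711990356445)
pan 214 [ 0.52347199 -0.31092738] 0.0027673756730573944
[464  40  69 184]
tray ((0.48803603649139404, 0.27613377571105957), (0.282790869474411, 0.12222843617200851), 4.394102096557617)
pan 195 [ 0.52330667 -0.31059855] 0.002640862163342379
[0.60854444 0.03480486 0.15933998]
```

servo_tool(series="0 0 0.045 0 0 0 0; 0 0 0.09 0 0 0 0; 0 0 0.12 0 0 0 0; 0 0 0.136 0 0 0 0; 0 0 0.136 0 0 0 0")

```text
clock: 3.45
position: [0.6077, 0.034, 0.0243]
ee_rot: [-0.0, -0.0, 1.0, -0.0]
contact_force: [-0.6, 0.8, 0.3]
width: 0.0855
gripper_force: 0.0
```

servo_tool(series="0 0 0 0 0 0 1; 0 0 0 0 0 0 1; 0 0 0 0 0 0 1; 0 0 0 0 0 0 1; 0 0 0 0 0 0 1", squeeze=30)

```text
clock: 3.95
position: [0.6093, 0.0345, 0.0267]
ee_rot: [0.002, -0.0, 1.0, 0.0]
contact_force: [-0.2, -0.1, 5.4]
width: 0.0431
gripper_force: 29.9
```

servo_tool(series="0 0 -0.02 0 0 0 1; 0 0 -0.06 0 0 0 1; 0 0.02 -0.07 0 0 0 1; 0.005 0.06 -0.07 0 0 0 1; 0.012 0.105 -0.07 0 0 0 1")

```text
clock: 4.45
position: [0.5968, 0.1394, 0.0961]
ee_rot: [0.002, 0.001, 1.0, 0.0]
contact_force: [0.9, 0.6, -1.4]
width: 0.0431
gripper_force: 31.3
```

servo_tool(series="0.007 0.045 0 0 0 0 1; 0.014 0.09 0 0 0 0 1; 0.02 0.125 0 0 0 0 1; 0.023 0.144 0 0 0 0 1; 0.023 0.144 0 0 0 0 1")

```text
clock: 4.95
position: [0.572, 0.2857, 0.0948]
ee_rot: [0.0, -0.002, 1.0, 0.0]
contact_force: [0.9, -0.9, -0.9]
width: 0.0427
gripper_force: 31.3
```

servo_tool(series="0 0 0.035 0 0 0 1; 0 0 0.056 0 0 0 1; 0 0 0.062 0 0 0 1; 0 0 0.065 0 0 0 1; 0 0 0.066 0 0 0 1")

```text
clock: 5.45
position: [0.5735, 0.2827, 0.0291]
ee_rot: [0.001, -0.0, 1.0, 0.0]
contact_force: [0.4, -0.6, -1.1]
width: 0.0429
gripper_force: 31.3
```

```bash
python3 - <<'E'
from h import *
im=eyes.get_image('side')
cv2.imwrite('pics/s1.png',cv2.resize(im[200:360,200:420,::-1],None,fx=3,fy=3))
s=manip.get_state();print(s['position'],s['contact_force'])
E
```

```text
[0.57352346 0.28291884 0.0292185 ] [ 0.31162509 -0.2376093  -1.31076379]
```

View pics/s1.png

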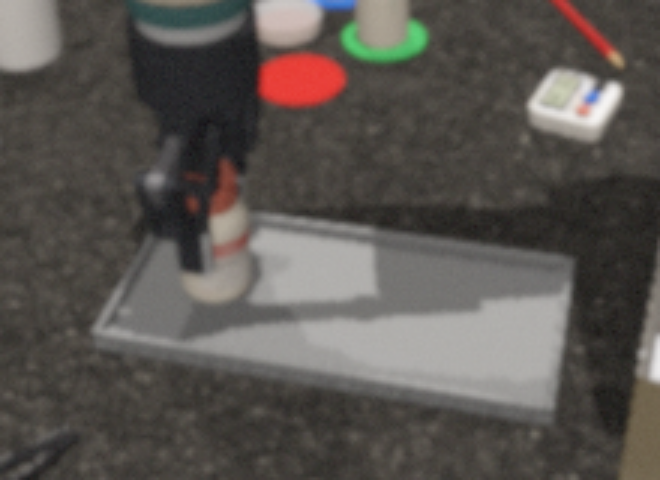

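The side crop shows the red bottle upright in the far end of the tray, just above the floor. I'll lower it gently to contact and release.

servo_tool(series="0 0 0.0015 0 0 0 1; 0 0 0.003 0 0 0 1; 0 0 0.003 0 0 0 1")

```text
clock: 5.8
position: [0.5738, 0.2832, 0.0287]
ee_rot: [0.002, -0.001, 1.0, 0.0]
contact_force: [-2.0, -2.3, 9.9]
width: 0.043
gripper_force: 33.0
```

servo_tool(series="0 0 0 0 0 0 0; 0 0 0 0 0 0 0; 0 0 0 0 0 0 0; 0 0 0 0 0 0 0; 0 0 -0.02 0 0 0 0")

```text
clock: 6.3
position: [0.5702, 0.2825, 0.0427]
ee_rot: [-0.003, -0.001, 1.0, -0.001]
contact_force: [-0.8, -0.1, -0.2]
width: 0.0854
gripper_force: 0.0
```

servo_tool(series="0 0 -0.05 0 0 0 0; 0 0 -0.09 0 0 0 0; 0.002 -0.03 -0.11 0 0 0 0; 0.004 -0.08 -0.11 0 0 0 0; 0.006 -0.13 -0.11 0 0 0 0")

```text
clock: 6.8
position: [0.567, 0.1528, 0.1563]
ee_rot: [0.001, -0.002, 1.0, 0.0]
contact_force: [0.1, -0.7, 0.1]
width: 0.0853
gripper_force: 0.0
```

servo_tool(series="0.002 -0.05 0 0 0 0 0; 0.003 -0.10 0 0 0 0 0; 0.005 -0.15 0 0 0 0 0; 0.006 -0.193 0 0 0 0 0; 0.006 -0.193 0 0 0 0 0")

```text
clock: 7.3
position: [0.5609, -0.045, 0.1552]
ee_rot: [0.0, 0.002, 1.0, -0.001]
contact_force: [-0.1, 1.5, 0.5]
width: 0.0852
gripper_force: 0.0
```

```bash
python3 - <<'E'
from h import *
s=manip.get_state();print(s['position'])
ci=eyes.camera_info('wrist');im=eyes.get_image('wrist');cv2.imwrite('pics/w3.png',im[:,:,::-1])
for c in ('red','green','blue'):
    for a,cc,st,l in blobs(mask(im,c),80): print(c,a,cc,st,onplane(ci,cc,.09,True).round(3))
E
```

```text
[ 0.56086772 -0.04496909  0.15515754]
red 1052 [248.5  33.3] [204   0  96  72] [[ 0.433 -0.095]]
red 585 [ 23.8 211. ] [ 12 192  24  37] [[ 0.562 -0.368]]
red 3535 [404.7 226.2] [371 193  69  68] [[0.571 0.015]]
red 706 [620.1 215.6] [606 201  29  31] [[0.569 0.268]]
green 796 [92.4 67.4] [72 55 42 25] [[ 0.437 -0.233]]
green 1855 [326.6 169.6] [290 147  75  61] [[ 0.529 -0.043]]
green 1515 [330.3 211. ] [311 188  42  46] [[ 0.559 -0.04 ]]
green 101 [622.6 305. ] [609 290  31  39] [[0.695 0.347]]
blue 83 [57.1 66.2] [53 61  9 11] [[ 0.426 -0.281]]
blue 1602 [261.2 233.9] [226 213  68  60] [[ 0.576 -0.091]]
blue 1065 [246.7 282.5] [230 261  34  43] [[ 0.619 -0.106]]
blue 131 [603.2 348.2] [593 341  23  14] [[0.77 0.35]]
```

View pics/w3.png

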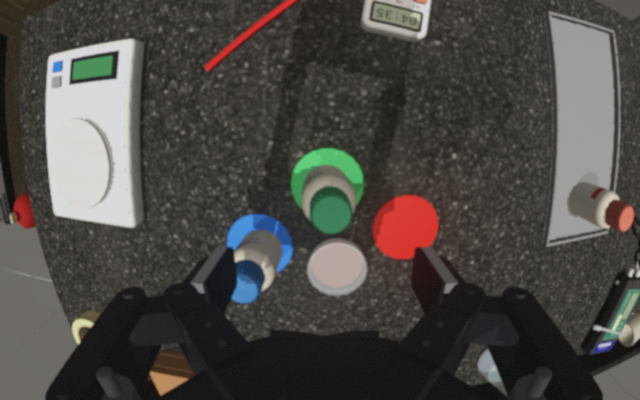

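Red stands upright in the tray, and green is straight under the tool (cap at (330,211)). Descending and gripping green.

servo_tool(series="0 0.002 0.045 0 0 0 0; 0 0.002 0.09 0 0 0 0; 0 0.002 0.12 0 0 0 0; 0 0.002 0.131 0 0 0 0; 0 0.002 0.131 0 0 0 0")

```text
clock: 7.85
position: [0.5598, -0.0364, 0.0229]
ee_rot: [-0.002, -0.001, 1.0, 0.001]
contact_force: [0.8, 0.7, -0.8]
width: 0.0853
gripper_force: 0.0
```

servo_tool(series="0 0 0 0 0 0 1; 0 0 0 0 0 0 1; 0 0 0 0 0 0 1; 0 0 0 0 0 0 1; 0 0 0 0 0 0 1")

```text
clock: 8.35
position: [0.5623, -0.0381, 0.0264]
ee_rot: [0.002, -0.001, 1.0, -0.0]
contact_force: [0.1, -1.0, 5.4]
width: 0.0427
gripper_force: 29.9
```

servo_tool(series="0 0 -0.02 0 0 0 1; 0 0 -0.06 0 0 0 1; 0.005 0.02 -0.07 0 0 0 1; 0.015 0.06 -0.07 0 0 0 1; 0.025 0.105 -0.07 0 0 0 1")

```text
clock: 8.85
position: [0.5364, 0.0675, 0.0959]
ee_rot: [0.002, 0.001, 1.0, 0.0]
contact_force: [0.2, 1.2, -1.9]
width: 0.0428
gripper_force: 31.1
```

servo_tool(series="0.01 0.045 0 0 0 0 1; 0.02 0.09 0 0 0 0 1; 0.03 0.135 0 0 0 0 1; 0.04 0.175 0 0 0 0 1; 0.048 0.21 0 0 0 0 1")

```text
clock: 9.35
position: [0.4867, 0.2794, 0.0952]
ee_rot: [0.001, -0.001, 1.0, 0.0]
contact_force: [-0.1, 0.3, -1.0]
width: 0.043
gripper_force: 31.1
```

servo_tool(series="0 0 0 0 0 0 1; 0 0 0.035 0 0 0 1; 0 0 0.056 0 0 0 1; 0 0 0.063 0 0 0 1; 0 0 0.066 0 0 0 1")

```text
clock: 9.85
position: [0.4871, 0.2764, 0.0283]
ee_rot: [-0.001, -0.0, 1.0, -0.0]
contact_force: [-4.9, -1.3, 13.4]
width: 0.0428
gripper_force: 33.4
```

servo_tool(series="0 0 0.001 0 0 0 1; 0 0 0.002 0 0 0 1; 0 0 0.002 0 0 0 1")

```text
clock: 10.15
position: [0.4878, 0.2768, 0.0284]
ee_rot: [0.001, -0.0, 1.0, -0.0]
contact_force: [-3.2, -2.3, 6.9]
width: 0.0434
gripper_force: 32.4
```

servo_tool(series="0 0 0 0 0 0 0; 0 0 0 0 0 0 0; 0 0 0 0 0 0 0; 0 0 0 0 0 0 0; 0 0 -0.02 0 0 0 0")

```text
clock: 10.65
position: [0.4856, 0.2764, 0.0443]
ee_rot: [-0.003, -0.001, 1.0, -0.001]
contact_force: [-0.7, 0.1, -0.4]
width: 0.0855
gripper_force: 0.0
```

servo_tool(series="0 0 -0.05 0 0 0 0; 0 0 -0.09 0 0 0 0; -0.01 -0.03 -0.11 0 0 0 0; -0.025 -0.075 -0.11 0 0 0 0; -0.04 -0.12 -0.11 0 0 0 0")

```text
clock: 11.15
position: [0.5285, 0.1567, 0.1576]
ee_rot: [0.002, -0.002, 1.0, 0.0]
contact_force: [1.2, 0.1, -0.0]
width: 0.0858
gripper_force: 0.0
```

servo_tool(series="-0.016 -0.045 0 0 0 0 0; -0.032 -0.09 0 0 0 0 0; -0.048 -0.135 0 0 0 0 0; -0.064 -0.18 0 0 0 0 0; -0.08 -0.225 0 0 0 0 0")

```text
clock: 11.65
position: [0.6083, -0.0695, 0.1562]
ee_rot: [0.0, -0.0, 1.0, 0.0]
contact_force: [0.9, 1.2, 0.5]
width: 0.0855
gripper_force: 0.0
```

servo_tool(series="-0.016 -0.044 0 0 0 0 0; -0.016 -0.044 0 0 0 0 0")

```text
clock: 11.85
position: [0.6262, -0.1179, 0.1558]
ee_rot: [0.001, 0.002, 1.0, -0.002]
contact_force: [0.4, 0.6, -0.2]
width: 0.0851
gripper_force: 0.0
```

```bash
python3 - <<'E'
from h import *
s=manip.get_state();print(s['position'])
ci=eyes.camera_info('wrist');im=eyes.get_image('wrist');cv2.imwrite('pics/w4.png',im[:,:,::-1])
for c in ('red','green','blue'):
    for a,cc,st,l in blobs(mask(im,c),80): print(c,a,cc,st,onplane(ci,cc,.084,True).round(3))
E
```

```text
[ 0.62624254 -0.11792198  0.15576472]
red 3368 [473.4 166.6] [443 132  62  70] [[ 0.592 -0.004]]
red 1224 [ 37.9 192.9] [ 18 173  41  41] [[ 0.609 -0.413]]
green 145 [137.   2.] [124   0  36   7] [[ 0.453 -0.266]]
green 4272 [401.4 117.8] [365  81  73  75] [[ 0.558 -0.063]]
blue 1987 [323.9 171. ] [291 147  75  67] [[ 0.597 -0.117]]
blue 1524 [331.4 208.2] [311 185  42  46] [[ 0.624 -0.112]]
```

servo_tool(series="0 0.001 0.045 0 0 0 0; 0 0.001 0.09 0 0 0 0; 0 0.001 0.12 0 0 0 0; 0 0.001 0.131 0 0 0 0; 0 0.001 0.131 0 0 0 0")

```text
clock: 12.4
position: [0.6226, -0.1092, 0.0238]
ee_rot: [-0.002, -0.001, 1.0, 0.001]
contact_force: [0.5, 1.0, -0.1]
width: 0.0855
gripper_force: 0.0
```

servo_tool(series="0 0 0 0 0 0 1; 0 0 0 0 0 0 1; 0 0 0 0 0 0 1; 0 0 0 0 0 0 1; 0 0 0 0 0 0 1")

```text
clock: 12.9
position: [0.6252, -0.111, 0.0273]
ee_rot: [0.002, -0.0, 1.0, -0.0]
contact_force: [-1.3, -0.2, 7.2]
width: 0.0437
gripper_force: 30.2
```

servo_tool(series="0 0 -0.02 0 0 0 1; 0 0 -0.06 0 0 0 1; 0.02 0.01 -0.07 0 0 0 1; 0.055 0.03 -0.07 0 0 0 1; 0.09 0.06 -0.07 0 0 0 1")

```text
clock: 13.4
position: [0.5336, -0.0512, 0.096]
ee_rot: [0.001, 0.0, 1.0, -0.0]
contact_force: [-0.0, 1.5, -1.5]
width: 0.0434
gripper_force: 31.2
```

servo_tool(series="0.018 0.044 0 0 0 0 1; 0.036 0.088 0 0 0 0 1; 0.054 0.132 0 0 0 0 1; 0.072 0.176 0 0 0 0 1; 0.09 0.22 0 0 0 0 1")

```text
clock: 13.9
position: [0.4426, 0.1707, 0.0957]
ee_rot: [0.0, -0.0, 1.0, 0.0]
contact_force: [0.3, 0.6, -2.1]
width: 0.0436
gripper_force: 31.2
```

servo_tool(series="0.018 0.044 0 0 0 0 1; 0.035 0.084 0 0 0 0 1; 0.041 0.102 0 0 0 0 1; 0.041 0.102 0 0 0 0 1; 0.041 0.102 0.03 0 0 0 1")

```text
clock: 14.4
position: [0.4057, 0.273, 0.0682]
ee_rot: [0.005, -0.002, 1.0, 0.002]
contact_force: [1.8, 0.9, -0.8]
width: 0.0436
gripper_force: 31.3
```

servo_tool(series="0 0 0.02 0 0 0 1; 0 0 0.03 0 0 0 1; 0 0 0.035 0 0 0 1; 0 0 0.0365 0 0 0 1; 0 0 0.0365 0 0 0 1")

```text
clock: 14.9
position: [0.4032, 0.2708, 0.0295]
ee_rot: [0.0, -0.0, 1.0, 0.0]
contact_force: [-0.4, -0.9, -1.6]
width: 0.0434
gripper_force: 31.2
```

servo_tool(series="0 0 0.0015 0 0 0 1; 0 0 0.0025 0 0 0 1; 0 0 0.0025 0 0 0 1")

```text
clock: 15.2
position: [0.4038, 0.271, 0.0291]
ee_rot: [0.002, -0.001, 1.0, 0.0]
contact_force: [-3.7, -3.7, 19.2]
width: 0.0433
gripper_force: 32.4
```

servo_tool(series="0 0 0 0 0 0 0; 0 0 0 0 0 0 0; 0 0 0 0 0 0 0; 0 0 0 0 0 0 0; 0 0 -0.02 0 0 0 0")

```text
clock: 15.7
position: [0.4006, 0.2703, 0.0445]
ee_rot: [-0.003, -0.001, 1.0, -0.001]
contact_force: [0.2, 0.6, 0.0]
width: 0.0854
gripper_force: 0.0
```

servo_tool(series="0 0 -0.05 0 0 0 0; 0 0 -0.09 0 0 0 0; -0.01 -0.03 -0.11 0 0 0 0; -0.03 -0.07 -0.11 0 0 0 0; -0.055 -0.11 -0.11 0 0 0 0")

```text
clock: 16.2
position: [0.4578, 0.1607, 0.1573]
ee_rot: [0.001, -0.002, 1.0, 0.0]
contact_force: [0.9, 1.5, -0.4]
width: 0.0851
gripper_force: 0.0
```

servo_tool(series="-0.03 -0.04 0 0 0 0 0; -0.06 -0.08 0 0 0 0 0; -0.09 -0.12 0 0 0 0 0; -0.12 -0.16 0 0 0 0 0; -0.145 -0.192 0 0 0 0 0")

```text
clock: 16.7
position: [0.6042, -0.0332, 0.1558]
ee_rot: [0.0, 0.0, 1.0, -0.0]
contact_force: [0.0, 1.4, 0.8]
width: 0.0851
gripper_force: 0.0
```

```bash
python3 - <<'E'
from h import *
import pickle
print(manip.get_state()['position'])
ci=eyes.camera_info('wrist');im=eyes.get_image('wrist');cv2.imwrite('pics/w5.png',im[:,:,::-1]);pickle.dump(ci,open('w5.pkl','wb'))
for c in ('red','green','blue'):
    for a,cc,st,l in blobs(mask(im,c),80): print(c,a,cc,st,onplane(ci,cc,.084,True).round(3),onplane(ci,cc,.002,True).round(4))
E
```

```text
[ 0.60423906 -0.03321423  0.15580925]
red 405 [213.2  14.3] [194   0  43  32] [[ 0.456 -0.113]] [[ 0.4263 -0.1431]]
red 4065 [396.4 186.7] [361 151  72  73] [[0.586 0.02 ]] [[0.6049 0.04  ]]
red 772 [620.8 177.7] [606 162  30  33] [[0.572 0.277]] [[0.5856 0.3947]]
red 518 [ 18.5 200.1] [  8 182  22  36] [[ 0.596 -0.372]] [[ 0.6191 -0.5014]]
green 717 [87.  30.3] [67 17 41 27] [[ 0.444 -0.237]] [[ 0.409  -0.3146]]
green 707 [626.5  97.3] [613  83  27  30] [[0.488 0.275]] [[0.4695 0.3913]]
green 4557 [314.5 139.3] [276 102  77  76] [[ 0.552 -0.039]] [[ 0.5584 -0.0418]]
green 104 [624.8 286.4] [613 268  27  42] [[0.712 0.358]] [[0.7799 0.5063]]
blue 957 [621.8  16.3] [603   0  37  34] [[0.399 0.274]] [[0.3477 0.3909]]
blue 3772 [245.1 205.1] [211 171  70  69] [[ 0.6   -0.091]] [[ 0.6242 -0.1136]]
blue 146 [607.5 331.3] [597 324  23  13] [[0.786 0.364]] [[0.8822 0.5142]]
```

View pics/w5.png

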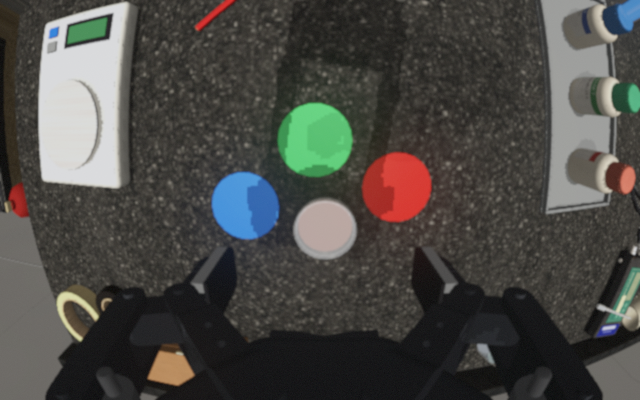

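All three bottles stand upright in the tray (right edge, y 20/97/178). The discs are empty and the dish is undisturbed at (325,228). Now the dish.

servo_tool(series="-0.0415 0 0.03 0 0 0 0; -0.0415 0 0.07 0 0 0 0; -0.0415 0 0.11 0 0 0 0; -0.0415 0 0.13 0 0 0 0; -0.0415 0 0.13 0 0 0 0")

```text
clock: 17.25
position: [0.6411, -0.0299, 0.022]
ee_rot: [-0.004, -0.001, 1.0, 0.001]
contact_force: [-1.3, 0.0, -0.3]
width: 0.0854
gripper_force: 0.0
```

```bash
python3 - <<'E'
from h import *
print(manip.get_state()['position'])
ci=eyes.camera_info('wrist');im=eyes.get_image('wrist');cv2.imwrite('pics/w6.png',im[:,:,::-1])
import pickle;c5=pickle.load(open('w5.pkl','rb'))
for c,f,sd in ((c5,'pics/w5.png',(325,228)),(ci,'pics/w6.png',None)):
    i=cv2.imread(f);g=i.min(axis=2);m=(g>110).astype(np.uint8)
    for a,cc,st,l in blobs(m,800):
        (x,y),r=cv2.minEnclosingCircle(onplane(c,np.argwhere(l)[:,::-1],.018,True).astype(np.float32))
        if r<.045: print(f,a,cc,st,x,y,r)
E
```

```text
[ 0.6410658  -0.02985676  0.02202512]
pics/w5.png 2963 [324.6 229.1] [294 199  62  60] 0.644818902015686 -0.03229248523712158 0.0316043458878994
pics/w6.png 7780 [311.9 109.8] [260  62 108  95] 0.5684500336647034 -0.034956421703100204 0.02987196296453476
pics/w6.png 9734 [319.2 253. ] [262 199 116 108] 0.6446052193641663 -0.03192019462585449 0.032036930322647095
```

View pics/w6.png

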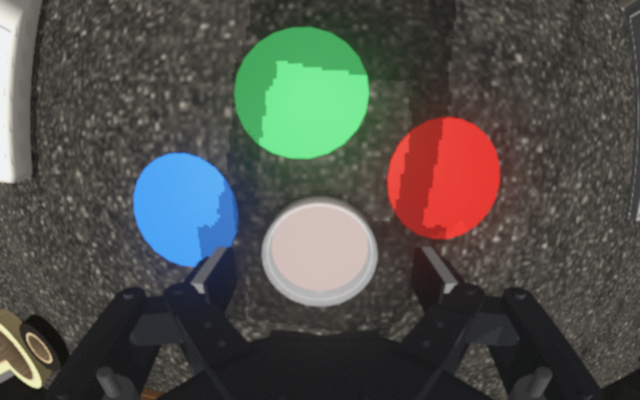

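The dish lies between the pads (319,253), at (0.6447,-0.032). Lowering with a settling row.

servo_tool(series="0 0 0.01 0 0 0 0; 0 0 0.018 0 0 0 0; 0 0 0.023 0 0 0 0; 0 0 0.025 0 0 0 0; 0 0 0.025 0 0 0 0")

```text
clock: 17.8
position: [0.6443, -0.0305, 0.0013]
ee_rot: [0.0, -0.001, 1.0, 0.0]
contact_force: [1.3, -0.4, -0.2]
width: 0.0852
gripper_force: 0.0
```

servo_tool(series="0 -0.001 0.002 0 0 0 1; 0 -0.001 0.002 0 0 0 1; 0 -0.001 0.002 0 0 0 1; 0 -0.001 0.002 0 0 0 1", squeeze=20)

```text
clock: 18.2
position: [0.6446, -0.0317, -0.0004]
ee_rot: [0.0, -0.001, 1.0, -0.0]
contact_force: [-0.7, 0.4, 1.0]
width: 0.0614
gripper_force: 21.9
```

servo_tool(series="0 0 -0.005 0 0 0 1; 0 0 -0.015 0 0 0 1; 0 0 -0.03 0 0 0 1; 0 0 -0.05 0 0 0 1; 0 0 -0.05 0 0 0 1")

```text
clock: 18.7
position: [0.6468, -0.0318, 0.0527]
ee_rot: [0.003, -0.001, 1.0, -0.0]
contact_force: [0.9, 0.3, -0.3]
width: 0.0613
gripper_force: 21.9
```

```bash
python3 - <<'E'
from h import *
a=eyes.get_image('side');b=eyes.get_image('wrist')
A=cv2.resize(a[130:270,230:380,::-1],(480,448));B=cv2.resize(b[150:350,180:460,::-1],(320,229))
o=np.zeros((448,800,3),np.uint8);o[:,:480]=A;o[:229,480:]=B;cv2.imwrite('pics/d1.png',o)
E
```

```text
(no output)
```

View pics/d1.png

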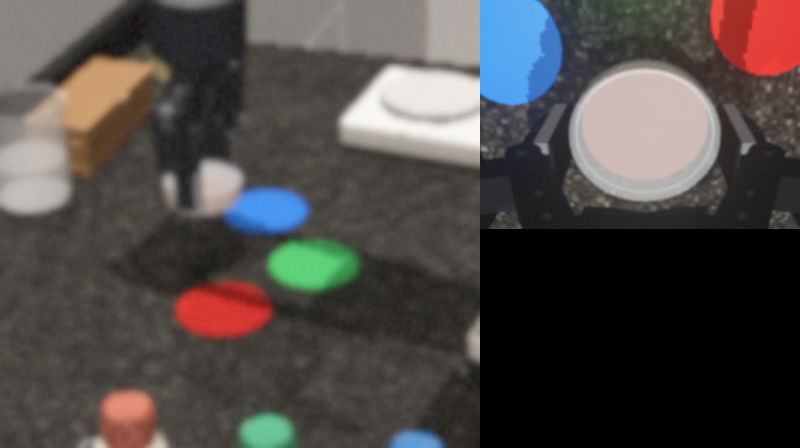

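The dish is held level between the pads, clear of the worktop. Carrying it to the pan.

servo_tool(series="0 0 -0.03 0 0 0 1; 0.01 -0.02 -0.05 0 0 0 1; 0.03 -0.06 -0.05 0 0 0 1; 0.048 -0.1 -0.05 0 0 0 1; 0.066 -0.145 -0.05 0 0 0 1")

```text
clock: 19.3
position: [0.5771, -0.1769, 0.0983]
ee_rot: [-0.001, -0.001, 1.0, 0.001]
contact_force: [0.5, -0.7, -1.3]
width: 0.0616
gripper_force: 22.2
```

servo_tool(series="0.018 -0.04 0 0 0 0 1; 0.036 -0.08 0 0 0 0 1; 0.05 -0.115 0 0 0 0 1; 0.056 -0.133 0 0 0 0 1; 0.056 -0.133 0 0 0 0 1")

```text
clock: 19.8
position: [0.5216, -0.3117, 0.0983]
ee_rot: [-0.0, 0.001, 1.0, 0.0]
contact_force: [-0.5, 0.4, 0.2]
width: 0.0611
gripper_force: 22.2
```

```bash
python3 - <<'E'
from h import *
from scipy.optimize import least_squares
print(manip.get_state()['position'],manip.get_state()['contact_force'])
n='wrist';ci=eyes.camera_info(n);im=eyes.get_image(n);o=im.copy()
for p,r,z,c in (((.523,-.311),.05,.04,(255,0,0)),):
    t=np.linspace(0,2*np.pi,200)
    X=np.c_[p[0]+r*np.cos(t),p[1]+r*np.sin(t),np.full(200,z)]-ci['eye']
    v=rot(ci['orientation']).inv().apply(X); th=np.arctan2(np.hypot(v[:,0],v[:,1]),v[:,2]);ph=np.arctan2(v[:,1],v[:,0])
    for a,b in zip(ci['cx']+ci['fx']*th*np.cos(ph),ci['cy']+ci['fy']*th*np.sin(ph)): cv2.circle(o,(int(round(a)),int(round(b))),0,c,-1)
cv2.imwrite('pics/d2.png',o[:,:,::-1])
E
```

```text
[ 0.5216123  -0.31171744  0.0983182 ] [-0.46675042  0.43085084  0.16993172]
```

View pics/d2.png

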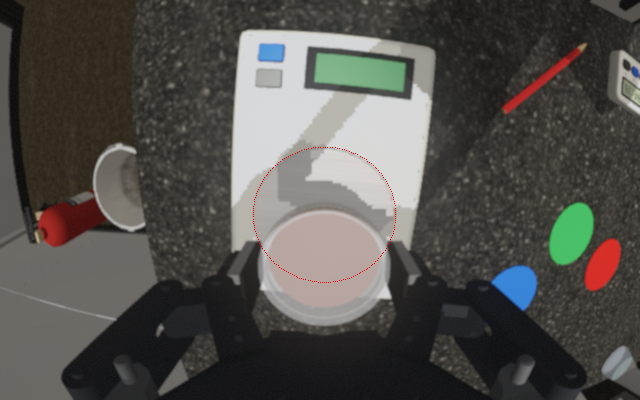

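The predicted pan rim (253–396, 148–283) matches the visible pan, and the dish is held above it. Lowering.

servo_tool(series="0 0 0.03 0 0 0 1; 0 0 0.048 0 0 0 1; 0 0 0.053 0 0 0 1; 0 0 0.055 0 0 0 1; 0 0 0.055 0 0 0 1")

```text
clock: 20.35
position: [0.5234, -0.309, 0.0446]
ee_rot: [0.0, -0.001, 1.0, -0.0]
contact_force: [-0.1, -0.2, -0.0]
width: 0.0613
gripper_force: 22.2
```

servo_tool(series="0 0 0.001 0 0 0 1; 0 0 0.002 0 0 0 1; 0 0 0.002 0 0 0 1")

```text
clock: 20.65
position: [0.5228, -0.3098, 0.0428]
ee_rot: [0.0, -0.001, 1.0, -0.0]
contact_force: [-0.2, 0.4, -1.0]
width: 0.0614
gripper_force: 22.2
```

servo_tool(series="0 0 0.001 0 0 0 1; 0 0 0.002 0 0 0 1; 0 0 0.002 0 0 0 1")

```text
clock: 20.95
position: [0.5224, -0.3097, 0.0401]
ee_rot: [-0.0, -0.0, 1.0, 0.0]
contact_force: [0.0, 1.1, -0.7]
width: 0.0611
gripper_force: 22.2
```

servo_tool(series="0 0 0.001 0 0 0 1; 0 0 0.0015 0 0 0 1; 0 0 0.0015 0 0 0 1")

```text
clock: 21.25
position: [0.5226, -0.3097, 0.0396]
ee_rot: [0.0, -0.001, 1.0, -0.0]
contact_force: [-1.2, 1.2, 4.5]
width: 0.0609
gripper_force: 22.6
```

servo_tool(series="0 0 0 0 0 0 0.1; 0 0 0 0 0 0 0; 0 0 0 0 0 0 0; 0 0 0 0 0 0 0; 0 0 -0.02 0 0 0 0")

```text
clock: 21.75
position: [0.5207, -0.3083, 0.0563]
ee_rot: [-0.003, -0.0, 1.0, 0.002]
contact_force: [-0.1, 0.5, 0.1]
width: 0.0853
gripper_force: 0.0
```

servo_tool(series="0 0 -0.04 0 0 0 0; 0 0 -0.09 0 0 0 0; -0.02 0 -0.11 0 0 0 0; -0.06 0 -0.11 0 0 0 0; -0.06 0 -0.11 0 0 0 0")

```text
clock: 22.25
position: [0.5873, -0.3101, 0.1697]
ee_rot: [0.003, -0.001, 1.0, -0.001]
contact_force: [-1.1, -0.1, -0.2]
width: 0.0856
gripper_force: 0.0
```

```bash
python3 - <<'E'
from h import *
print(manip.get_state()['position'])
n='wrist';ci=eyes.camera_info(n);im=eyes.get_image(n);cv2.imwrite('pics/d3.png',im[60:360,150:550,::-1].repeat(2,0).repeat(2,1))
E
```

```text
[ 0.5873191  -0.31012341  0.16974914]
```

View pics/d3.png

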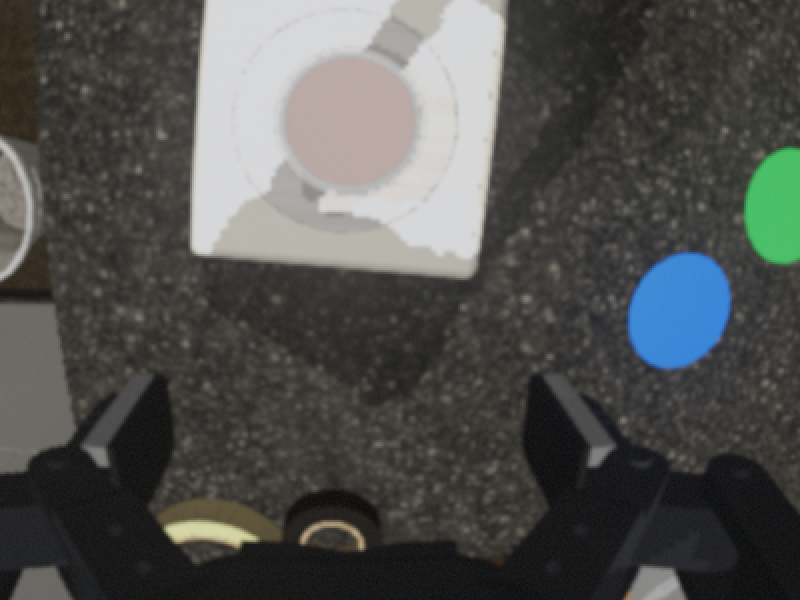

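The dish lies flat and concentric with the pan: dish centre (350,120), pan rim centre (345,120). Now I'll return the bottles, blue first.

servo_tool(series="0.014 0.045 0 0 0 0 0; 0.028 0.09 0 0 0 0 0; 0.042 0.135 0 0 0 0 0; 0.056 0.18 0 0 0 0 0; 0.07 0.225 0 0 0 0 0")

```text
clock: 22.8
position: [0.51, -0.0831, 0.168]
ee_rot: [-0.001, -0.0, 1.0, 0.0]
contact_force: [0.4, -0.5, 0.6]
width: 0.0856
gripper_force: 0.0
```

servo_tool(series="0.014 0.045 0 0 0 0 0; 0.028 0.09 0 0 0 0 0; 0.042 0.135 0 0 0 0 0; 0.056 0.18 0 0 0 0 0; 0.07 0.225 0 0 0 0 0")

```text
clock: 23.3
position: [0.4399, 0.1412, 0.1683]
ee_rot: [-0.001, -0.0, 1.0, -0.0]
contact_force: [-0.2, 1.0, 0.4]
width: 0.0854
gripper_force: 0.0
```

servo_tool(series="0.014 0.045 0 0 0 0 0; 0.028 0.09 0 0 0 0 0; 0.04 0.131 0 0 0 0 0; 0.04 0.131 0 0 0 0 0; 0.04 0.131 0 0 0 0 0")

```text
clock: 23.8
position: [0.4007, 0.271, 0.1682]
ee_rot: [-0.001, -0.002, 1.0, -0.001]
contact_force: [-0.2, -0.8, 1.0]
width: 0.0852
gripper_force: 0.0
```

```bash
python3 - <<'E'
from h import *
print(manip.get_state()['position'])
ci=eyes.camera_info('wrist');im=eyes.get_image('wrist')
for c in ('red','green','blue'):
    for a,cc,st,l in blobs(mask(im,c),80): print(c,a,cc,st,onplane(ci,cc,.086,True).round(3))
E
```

```text
[0.40065013 0.27102792 0.16821305]
red 403 [ 52.  187.9] [ 36 160  35  57] [[ 0.383 -0.009]]
red 98 [330.4 329.6] [318 327  26   8] [[0.519 0.278]]
green 882 [104.4 287.4] [ 89 270  36  40] [[0.492 0.04 ]]
green 1004 [332.6 299.6] [317 280  34  38] [[0.484 0.279]]
blue 1283 [322.  209.1] [303 188  39  42] [[0.402 0.27 ]]
blue 591 [ 84.5 316.1] [ 72 302  28  32] [[ 0.541 -0.015]]
```

servo_tool(series="0 0 0.045 0 0 0 0; 0 0 0.09 0 0 0 0; 0 0 0.125 0 0 0 0; 0 0 0.141 0 0 0 0; 0 0 0.141 0 0 0 0")

```text
clock: 24.35
position: [0.4003, 0.2683, 0.0254]
ee_rot: [-0.003, 0.001, 1.0, -0.002]
contact_force: [-0.8, 0.0, 0.7]
width: 0.0854
gripper_force: 0.0
```

servo_tool(series="0 0 0 0 0 0 1; 0 0 0 0 0 0 1; 0 0 0 0 0 0 1; 0 0 0 0 0 0 1; 0 0 0 0 0 0 1", squeeze=30)

```text
clock: 24.85
position: [0.403, 0.2713, 0.0292]
ee_rot: [0.001, -0.001, 1.0, 0.0]
contact_force: [-1.6, -2.4, 7.1]
width: 0.0433
gripper_force: 30.2
```

servo_tool(series="0 0 -0.02 0 0 0 1; 0 0 -0.06 0 0 0 1; -0.01 -0.02 -0.07 0 0 0 1; -0.03 -0.055 -0.07 0 0 0 1; -0.052 -0.09 -0.07 0 0 0 1")

```text
clock: 25.35
position: [0.4544, 0.181, 0.0989]
ee_rot: [0.001, -0.002, 1.0, 0.0]
contact_force: [0.5, 1.0, -1.6]
width: 0.0433
gripper_force: 31.3
```

servo_tool(series="-0.024 -0.042 0 0 0 0 1; -0.048 -0.084 0 0 0 0 1; -0.072 -0.126 0 0 0 0 1; -0.096 -0.168 0 0 0 0 1; -0.12 -0.21 0 0 0 0 1")

```text
clock: 25.85
position: [0.5749, -0.0303, 0.0981]
ee_rot: [0.0, -0.0, 1.0, 0.0]
contact_force: [1.1, 1.3, -1.2]
width: 0.0435
gripper_force: 31.3
```

servo_tool(series="-0.022 -0.038 0 0 0 0 1; -0.04 -0.07 0 0 0 0 1; -0.05 -0.0855 0 0 0 0 1; -0.05 -0.0855 0 0 0 0 1; -0.05 -0.0855 0.03 0 0 0 1")

```text
clock: 26.35
position: [0.6271, -0.114, 0.0713]
ee_rot: [0.004, -0.0, 1.0, -0.001]
contact_force: [0.7, -0.5, -0.9]
width: 0.0438
gripper_force: 31.3
```

servo_tool(series="0 0 0.025 0 0 0 1; 0 0 0.035 0 0 0 1; 0 0 0.039 0 0 0 1; 0 0 0.04 0 0 0 1; 0 0 0.04 0 0 0 1")

```text
clock: 26.85
position: [0.6251, -0.1137, 0.0289]
ee_rot: [0.001, -0.001, 1.0, -0.0]
contact_force: [0.4, -0.3, -0.4]
width: 0.0434
gripper_force: 31.3
```

servo_tool(series="0 0 0.001 0 0 0 1; 0 0 0.002 0 0 0 1; 0 0 0.002 0 0 0 1")

```text
clock: 27.15
position: [0.6253, -0.1142, 0.0273]
ee_rot: [0.001, -0.0, 1.0, -0.0]
contact_force: [-0.7, 1.0, 4.7]
width: 0.0436
gripper_force: 31.7
```

servo_tool(series="0 0 0.001 0 0 0 0; 0 0 0.001 0 0 0 0; 0 0 0 0 0 0 0; 0 0 0 0 0 0 0; 0 0 -0.02 0 0 0 0")

```text
clock: 27.65
position: [0.6221, -0.1135, 0.0433]
ee_rot: [-0.003, -0.001, 1.0, 0.001]
contact_force: [0.3, -0.2, 0.4]
width: 0.0853
gripper_force: 0.0
```

servo_tool(series="0 0 -0.05 0 0 0 0; 0 0 -0.09 0 0 0 0; 0.01 0.03 -0.115 0 0 0 0; 0.025 0.075 -0.115 0 0 0 0; 0.04 0.12 -0.115 0 0 0 0")

```text
clock: 28.15
position: [0.5846, 0.0065, 0.162]
ee_rot: [0.001, 0.0, 1.0, 0.0]
contact_force: [0.4, 1.9, 0.0]
width: 0.0857
gripper_force: 0.0
```

servo_tool(series="0.016 0.045 0 0 0 0 0; 0.032 0.09 0 0 0 0 0; 0.048 0.135 0 0 0 0 0; 0.064 0.18 0 0 0 0 0; 0.08 0.225 0 0 0 0 0")

```text
clock: 28.65
position: [0.5032, 0.2324, 0.1609]
ee_rot: [0.0, -0.0, 1.0, 0.0]
contact_force: [1.4, 0.2, -0.3]
width: 0.0856
gripper_force: 0.0
```

servo_tool(series="0.018 0.046 0 0 0 0 0; 0.018 0.046 0 0 0 0 0; 0.018 0.046 0 0 0 0 0")

```text
clock: 28.95
position: [0.4854, 0.2776, 0.1607]
ee_rot: [0.0, -0.002, 1.0, -0.0]
contact_force: [1.0, -0.4, 0.1]
width: 0.0856
gripper_force: 0.0
```

```bash
cat > look.py <<'E'
from h import *
print(manip.get_state()['position'])
ci=eyes.camera_info('wrist');im=eyes.get_image('wrist')
for c in ('red','green','blue'):
    for a,cc,st,l in blobs(mask(im,c),80): print(c,a,cc,st,onplane(ci,cc,.086,True).round(3))
E
python3 look.py
```

```text
[0.48541084 0.27759915 0.16072235]
red 455 [ 38.4 128.5] [20 97 39 65] [[ 0.406 -0.004]]
red 1640 [140.1 274.3] [116 251  49  48] [[0.55  0.108]]
red 87 [324.7 264.5] [310 262  30  10] [[0.531 0.279]]
red 1244 [327.2 304.2] [309 283  37  42] [[0.569 0.281]]
green 1355 [326.  210.7] [307 189  40  44] [[0.486 0.28 ]]
green 1438 [ 86.9 239.5] [ 68 214  39  52] [[0.519 0.048]]
blue 554 [ 68.8 273.4] [ 50 255  34  44] [[0.562 0.001]]
blue 416 [ 33.9 302.1] [ 23 290  23  26] [[ 0.62  -0.106]]
```

servo_tool(series="0 0 0.045 0 0 0 0; 0 0 0.09 0 0 0 0; 0 0 0.12 0 0 0 0; 0 0 0.134 0 0 0 0; 0 0 0.134 0 0 0 0")

```text
clock: 29.5
position: [0.4851, 0.2741, 0.0244]
ee_rot: [-0.002, 0.001, 1.0, -0.001]
contact_force: [-0.2, -0.2, -0.4]
width: 0.0852
gripper_force: 0.0
```

servo_tool(series="0 0 0 0 0 0 1; 0 0 0 0 0 0 1; 0 0 0 0 0 0 1; 0 0 0 0 0 0 1; 0 0 0 0 0 0 1")

```text
clock: 30.0
position: [0.4871, 0.2769, 0.0284]
ee_rot: [0.002, -0.001, 1.0, 0.0]
contact_force: [-0.1, -1.0, 6.4]
width: 0.043
gripper_force: 30.5
```

servo_tool(series="0 0 -0.02 0 0 0 1; 0 0 -0.06 0 0 0 1; -0.003 -0.02 -0.07 0 0 0 1; -0.01 -0.06 -0.07 0 0 0 1; -0.02 -0.105 -0.07 0 0 0 1")

```text
clock: 30.5
position: [0.5061, 0.1719, 0.0978]
ee_rot: [0.001, -0.002, 1.0, 0.0]
contact_force: [-0.5, -0.4, -1.7]
width: 0.0429
gripper_force: 31.2
```

servo_tool(series="-0.011 -0.045 0 0 0 0 1; -0.022 -0.09 0 0 0 0 1; -0.033 -0.135 0 0 0 0 1; -0.044 -0.18 0 0 0 0 1; -0.0515 -0.214 0 0 0 0 1")

```text
clock: 31.0
position: [0.5584, -0.0447, 0.0971]
ee_rot: [0.001, -0.0, 1.0, -0.0]
contact_force: [0.4, 0.0, -0.9]
width: 0.0426
gripper_force: 31.1
```

servo_tool(series="0 0 0 0 0 0 1; 0 0 0.035 0 0 0 1; 0 0 0.058 0 0 0 1; 0 0 0.067 0 0 0 1; 0 0 0.069 0 0 0 1")

```text
clock: 31.5
position: [0.5568, -0.0412, 0.0269]
ee_rot: [-0.001, -0.001, 1.0, 0.0]
contact_force: [-1.1, -0.1, -0.7]
width: 0.0428
gripper_force: 31.2
```

servo_tool(series="0 0 0.0005 0 0 0 1; 0 0 0.001 0 0 0 1")

```text
clock: 31.7
position: [0.5589, -0.0419, 0.028]
ee_rot: [0.001, -0.001, 1.0, -0.0]
contact_force: [-0.3, -0.8, -1.1]
width: 0.0433
gripper_force: 31.2
```

servo_tool(series="0 0 0.001 0 0 0 1; 0 0 0.002 0 0 0 1; 0 0 0.002 0 0 0 1")

```text
clock: 32.0
position: [0.5588, -0.0421, 0.0264]
ee_rot: [0.001, -0.001, 1.0, -0.0]
contact_force: [-0.8, 1.0, 5.4]
width: 0.0431
gripper_force: 32.4
```

servo_tool(series="0 0 0.001 0 0 0 0; 0 0 0.001 0 0 0 0; 0 0 0 0 0 0 0; 0 0 0 0 0 0 0; 0 0 -0.02 0 0 0 0")

```text
clock: 32.5
position: [0.5556, -0.0418, 0.0428]
ee_rot: [-0.003, -0.001, 1.0, 0.001]
contact_force: [0.3, -0.3, -0.2]
width: 0.0853
gripper_force: 0.0
```

servo_tool(series="0 0 -0.05 0 0 0 0; 0 0 -0.09 0 0 0 0; -0.002 0.03 -0.115 0 0 0 0; -0.004 0.078 -0.115 0 0 0 0; -0.006 0.125 -0.115 0 0 0 0")

```text
clock: 33.0
position: [0.5645, 0.0837, 0.1613]
ee_rot: [0.002, 0.001, 1.0, 0.0]
contact_force: [0.7, 0.3, -1.1]
width: 0.0853
gripper_force: 0.0
```

servo_tool(series="-0.002 0.048 0 0 0 0 0; -0.004 0.096 0 0 0 0 0; -0.006 0.144 0 0 0 0 0; -0.0085 0.199 0 0 0 0 0; -0.0085 0.199 0 0 0 0 0")

```text
clock: 33.5
position: [0.5717, 0.2877, 0.1595]
ee_rot: [0.0, -0.003, 1.0, 0.002]
contact_force: [-0.2, -0.7, 0.4]
width: 0.0856
gripper_force: 0.0
```

```bash
python3 look.py
```

```text
[0.57169509 0.28773884 0.15945182]
red 472 [31.5 68. ] [11 34 44 70] [[ 0.429 -0.002]]
red 2155 [118.9 213. ] [ 96 184  47  59] [[0.576 0.11 ]]
red 1467 [314.4 209.4] [294 187  41  45] [[0.571 0.282]]
green 769 [ 73.7 175.7] [ 53 149  34  56] [[0.542 0.059]]
green 653 [ 25.9 192.3] [ 13 178  28  31] [[ 0.557 -0.031]]
green 110 [469.1 360.2] [460 355  19  13] [[0.74  0.444]]
blue 533 [ 50.4 222.7] [ 31 203  32  45] [[0.59  0.006]]
blue 434 [  9.  243.3] [  0 231  20  27] [[ 0.622 -0.104]]
blue 552 [574.7 320. ] [557 299  35  43] [[0.712 0.591]]
```

servo_tool(series="0 0 0.045 0 0 0 0; 0 0 0.09 0 0 0 0; 0 0 0.12 0 0 0 0; 0 0 0.133 0 0 0 0; 0 0 0.133 0 0 0 0")

```text
clock: 34.05
position: [0.5708, 0.2802, 0.025]
ee_rot: [-0.002, -0.0, 1.0, -0.001]
contact_force: [-0.0, 0.4, 0.5]
width: 0.0853
gripper_force: 0.0
```

servo_tool(series="0 0 0 0 0 0 1; 0 0 0 0 0 0 1; 0 0 0 0 0 0 1; 0 0 0 0 0 0 1; 0 0 0 0 0 0 1")

```text
clock: 34.55
position: [0.5733, 0.2824, 0.029]
ee_rot: [0.002, -0.001, 1.0, 0.001]
contact_force: [-0.6, -0.6, 7.2]
width: 0.0431
gripper_force: 30.8
```

servo_tool(series="0 0 -0.02 0 0 0 1; 0 0 -0.06 0 0 0 1; -0.002 -0.02 -0.07 0 0 0 1; -0.008 -0.06 -0.07 0 0 0 1; -0.014 -0.105 -0.07 0 0 0 1")

```text
clock: 35.05
position: [0.5865, 0.177, 0.0981]
ee_rot: [0.001, -0.002, 1.0, 0.0]
contact_force: [0.4, 0.3, -2.1]
width: 0.0428
gripper_force: 31.2
```

servo_tool(series="-0.006 -0.045 0 0 0 0 1; -0.012 -0.09 0 0 0 0 1; -0.017 -0.125 0 0 0 0 1; -0.0185 -0.1365 0 0 0 0 1; -0.0185 -0.1365 0 0 0 0 1")

```text
clock: 35.55
position: [0.6049, 0.039, 0.097]
ee_rot: [0.0, 0.001, 1.0, 0.0]
contact_force: [0.6, -0.2, -0.8]
width: 0.0431
gripper_force: 31.2
```

servo_tool(series="0 0 0.03 0 0 0 1; 0 0 0.053 0 0 0 1; 0 0 0.065 0 0 0 1; 0 0 0.069 0 0 0 1; 0 0 0.07 0 0 0 1")

```text
clock: 36.05
position: [0.6047, 0.0417, 0.0272]
ee_rot: [-0.0, -0.001, 1.0, 0.0]
contact_force: [0.3, 1.3, -0.0]
width: 0.0432
gripper_force: 31.2
```

servo_tool(series="0 0 0.001 0 0 0 1; 0 0 0.002 0 0 0 1; 0 0 0.002 0 0 0 1")

```text
clock: 36.35
position: [0.6052, 0.0414, 0.027]
ee_rot: [0.001, -0.001, 1.0, 0.001]
contact_force: [-3.0, 1.4, 8.2]
width: 0.0428
gripper_force: 32.4
```

servo_tool(series="0 0 0 0 0 0 0; 0 0 0 0 0 0 0; 0 0 0 0 0 0 0; 0 0 0 0 0 0 0; 0 0 -0.02 0 0 0 0")

```text
clock: 36.85
position: [0.6025, 0.0404, 0.0425]
ee_rot: [-0.003, -0.0, 1.0, 0.0]
contact_force: [-0.2, -0.2, -0.4]
width: 0.0854
gripper_force: 0.0
```

servo_tool(series="0 0 -0.05 0 0 0 0; 0 0 -0.1 0 0 0 0; 0 0 -0.15 0 0 0 0; -0.03 -0.02 -0.19 0 0 0 0; -0.05 -0.04 -0.23 0 0 0 0")

```text
clock: 37.35
position: [0.6541, 0.0018, 0.2747]
ee_rot: [0.001, -0.001, 1.0, 0.0]
contact_force: [0.9, -0.5, -1.1]
width: 0.0854
gripper_force: 0.0
```

servo_tool(series="-0.01 -0.04 0 0 0 0 0; -0.01 -0.04 0 0 0 0 0; -0.01 -0.04 0 0 0 0 0")

```text
clock: 37.65
position: [0.6634, -0.0391, 0.2717]
ee_rot: [-0.001, 0.0, 1.0, 0.0]
contact_force: [-0.6, 0.3, -0.6]
width: 0.0853
gripper_force: 0.0
```

```bash
python3 - <<'E'
from h import *
im=eyes.get_image('wrist');ci=eyes.camera_info('wrist');cv2.imwrite('pics/f.png',im[:,:,::-1])
print(manip.get_state()['position'])
for c in ('red','green','blue'):
    for a,cc,st,l in blobs(mask(im,c),200):
        (x,y),r=cv2.minEnclosingCircle(onplane(ci,np.argwhere(l)[:,::-1],.002,True).astype(np.float32))
        print(c,a,cc,'disc',round(x,4),round(y,4),round(r,4),'cap',onplane(ci,cc,.086,True).round(4))
E
```

```text
[ 0.66303303 -0.03819398  0.27152929]
red 1857 [382.4 125. ] disc 0.6045 0.0422 0.0388 cap [[0.6031 0.0248]]
red 1361 [ 49.  177.7] disc 0.6652 -0.5585 0.0839 cap [[ 0.6517 -0.4477]]
green 463 [145.3   7.1] disc 0.406 -0.3064 0.0347 cap [[ 0.4461 -0.2517]]
green 1139 [320.4  93.7] disc 0.5582 -0.0408 0.0376 cap [[ 0.5707 -0.0412]]
green 582 [323.1  82.2] disc 0.5496 -0.0381 0.0186 cap [[ 0.5584 -0.0384]]
blue 1711 [266.7 138.3] disc 0.6255 -0.1164 0.0399 cap [[ 0.6175 -0.0988]]
blue 280 [631.9 234.5] disc 0.8007 0.671 0.0785 cap [[0.751  0.5193]]
```

View pics/f.png

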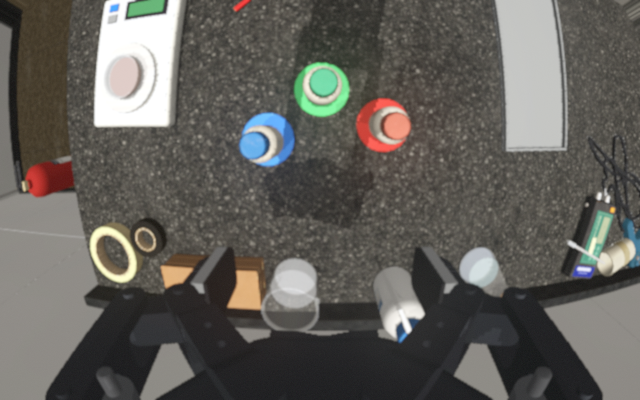

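The final view shows all three bottles upright on discs of their own colour: blue (266,138), green (322,88), red (384,125). The dish sits central on the pan at (124,76) and the tray is empty, so I'm handing in.

```bash
python3 -c "
from rig import manip
print(manip.sign_off())"
```

```text
the job is handed in; nothing more can be done
None
```

The job is handed in at about 38 s of the 138 s allowed: the dish lies flat on the middle of the pan, and all three bottles are back upright on discs of their own colour, with nothing tipped.

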